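# Click the red ink cartridge into its docking bay

### The job

Load the proofing unit: take the red ink cartridge and push it upright, foot first, all the way down into the grey docking bay until the sprung ball in the bay's side clicks into its groove and holds it, then let go. Push it home with the gripper rather than dropping it in, and leave the blue cartridge standing where it is.

Things in the scene. Friction and masses are not known exactly. Their poses are not given: they have to be found in the camera images.
- red_cartridge: Loose upright ink cartridge: red block on a black foot, 30 (x) x 60 (y) x 100 (z) mm, about 0.12 kg, blank labels on its broad faces. Origin: centre of the underside, z up. Grip from above across the 30 mm (x), in the top 40 mm. At both y ends the foot has a round lip 14 mm high and above it a 10 x 8 mm groove for the ball, so a half turn makes no difference.
- blue_cartridge: The other cartridge, same shape and size but blue, loose and upright. Origin: centre of the underside. Not wanted: leave it where it stands.
- dock: Grey open-topped socket fixed to the counter. Origin: on the counter under the bay's centre, z up. Bay 36 (x) x 64 (y) mm inside, floor 6 mm above the counter, walls to 36 mm, then a funnel flaring at 45 degrees up to 46 mm. The cartridge goes straight down, its 60 mm side along the bay's y; fully home it rests on the floor, its top 106 mm above the counter. Brass ball housing outside the +y wall.
- ball (a joint): Travel (m) of a 14 mm steel ball, 21 mm above the counter, poking 7 mm into the bay from the middle of its +y wall: 0 = fully out (within 1 mm also when clicked into the groove), up to 0.008 = pressed back. Its spring gives 2.5 N, and 0.5 N more per mm. It stops the foot about 13 mm above the bay floor; 5 to 15 N downward pushes it past, and it snaps in above the lip.
Mind the look-alikes: they are no part of the job. Of the things shaped like the red_cartridge, the red one is meant.

How it is judged:
On the way:
1. the gripper, touching the red cartridge, pushes it past the sprung ball (ball pressed back more than 1.5 mm) (value of joint ball above 0.0015 m and contact force between the fingers and red_cartridge above 0.3 N and horizontal distance between red_cartridge and dock below 0.015 m), for 0.02 s.
At the end, for the whole second after the job is handed in: The red cartridge stands in the bay, upright within 0.1 rad, within 10 mm and 10 degrees (either way round) of the bay, underside within 3.5 mm of its floor, ball out again (below 2 mm), released and at rest; the blue one stands upright within 30 mm of its start (z of red_cartridge in the frame of dock between 0.003 and 0.0095 m and horizontal distance between red_cartridge and dock below 0.01 m and angle between each of red_cartridge, blue_cartridge's own z axis and vertical below 0.1 rad and angle between the y axis of red_cartridge and the y axis of dock, either way round below 0.18 rad and value of joint ball below 0.002 m and linear speed of red_cartridge below 0.02 m/s and distance of blue_cartridge from where it was at the start of the episode below 0.03 m); the robot touches nothing.
It fails at once if the blue cartridge is moved more than 30 mm or knocked over (distance of blue_cartridge from where it was at the start of the episode above 0.03 m or angle between blue_cartridge's own z axis and vertical above 0.5 rad).
It also fails if it takes over 40 s, if anything falls off the work surface, if the arm or the gripper's body presses on something with over 40 N, if the wrist force passes 120 N, or if a joint passes its speed limit or range.

### The arm

A 7-joint arm with a two-finger parallel gripper is mounted at the origin on a cart in front of the work surface, level with it; the furniture and walls round the work are solid. World frame = base frame: x ahead of the robot, y to its left, z up, the work surface at z = 0. Lengths are in m, angles in rad, forces in N, time in s.
With the tool pointing down it reaches from about 0.4 to 0.85 m from the base axis. Payload 4.5 kg.
Tool frame: the origin (TCP) lies midway between the tips of the shut fingers; the grasp point (between the pads) lies 19 mm behind it; z points along the fingers, y is the line along which they close (so a half turn about z gives the same grasp; the last joint's range is limited). The gripper opens to 88 mm and grips with 3 to 60 N. Pads are 18 mm wide; open, the fingers measure 123 mm over their backs; the gripper's body (75 mm by 187 mm) begins 45 mm behind the grasp point.
Start: joints at [-1.101, 0.689, -0.195, 1.565, 0.157, 0.902, -0.215], TCP at [0.264, 0.567, 0.207] pointing down, gripper open.
Joint ranges: [-3.01, 3.01], [-0.46, 2.08], [-1.47, 1.51], [0.13, 2.56], [-1, 4.14], [0.04, 2.09], [-2.66, 2.66]. Speed limits (rad/s): [2.57, 2.57, 3.14, 3.14, 3.14, 3.14, 3.14].

### API

Orientations are given as a unit quaternion [x, y, z, w].
In Python, from plant import r, eyes, finish_job gives the robot as it stands. The module is installed in compiled form; this text tells all that it offers.
- The arm moves only by the tool move_arm, never from a script. Its argument "motion" is a list of rows, each a list of 7 numbers: the shift along the tool's x, y, z in mm, then the turn, a rotation vector about the tool's x, y, z in degrees, then the closure, from 0 (fully open) to 1 (shut). A call has 1 to 5 rows; each row is the pose to reach, as a shift and turn from the pose commanded when the call began, along the tool's axes at that moment; what a row does not reach only later rows make up. A row lasts 1/8 s, in which the tool goes at most 62.5 mm and 10.7 degrees, less where a joint would pass 70% of its speed; a pose out of reach is approached as far as the arm can. A call with a gripper value outside its range is refused whole. The fingers move at their own pace and stop on an object; "newtons" is the grip in N (left out, the last holds). Time passes only in rows, so rows that repeat a pose let the fingers close. It gives the time, the measured TCP pose, the force, the opening and the grip force at its end, in the units of the state.
- r.get_state(): the state, without advancing time (a new reading comes with each control period).
- eyes.snapshot(name): name is "scene" or "top"; returns a dict with "frame" (420x560x3 uint8, red, green, blue), "z_map" (420x560 float32, m along the optical axis (not along the pixel's ray), 0 where there is no reading), "intrinsics" (3x3 intrinsics, pixels), "world_to_cam" (4x4, takes a point from world to camera coordinates). Camera axes: x right, y down, z forward; pixel columns grow to the right and rows downward; lengths in m; the calibration is good to about 2 mm. A picture is of the moment at which its call begins.
- finish_job(): hands the job in; it is judged then, once.
The state is a dict: "clock": time; "q": joint angles; "qd": joint speeds; "joint_torque": joint torques, N m; "tool_pos": TCP position; "eef_rot": TCP orientation; "contact_force": force on the tool from outside, world axes, zero at the start; "moment": the same for the moment, N m; "opening": opening from 0.0 (shut) to 1.0 (fully open); "finger_force": force on a finger pad.
Only numpy, scipy, OpenCV 4.12 (cv2) and the standard library are available. Lean on these libraries where they do the work, as an engineer would, in place of code of your own. Each camera call takes 0.05 s, during which the arm holds its last target. There are 200 camera calls.

## Working session

There is one attempt and no reset: what is moved stays moved. The work goes in short steps, Python scripts to look and compute and a tool call to move; the robot and the scene stay as the last step left them, time stands still between calls to the robot, and variables do not carry over. Pictures are saved under pics/ and viewed, at most 10 in all, crops included, and the job is handed in when it is done.

Besides the shell and the picture viewer there is one more tool, called after ">>>" as a command line: name --pt "numbers of a row" for each row, then --argument value for the rest. move_arm: Moves the arm, as the interface text tells. Its arguments: {"type":"object","properties":{"motion":{"type":"array","items":{"type":"array","items":{"type":"number"}}},"newtons":{"type":"number"}},"required":["motion"]}

```bash
mkdir -p pics; python3 - <<'E'
from plant import r,eyes
import cv2,numpy as np,pickle
d={n:eyes.snapshot(n) for n in("scene","top")}
pickle.dump(d,open('d.pkl','wb'))
cv2.imwrite('pics/a.png',d['scene']['frame'][:,:,::-1]);cv2.imwrite('pics/b.png',d['top']['frame'][:,:,::-1])
s=r.get_state();print(s)
for n in d:print(n,d[n]['intrinsics'],d[n]['world_to_cam'])
E
```

```text
{'clock': 0.1, 'q': array([-1.10120495,  0.68987305, -0.19448979,  1.56620518,  0.15731801,
        0.90251783, -0.2150566 ]), 'qd': array([-0.00070132, -0.00147232, -0.00086507, -0.00295728, -0.00037996,
       -0.00091216, -0.00042411]), 'joint_torque': array([-2.97125545e-03, -5.28498602e+01, -1.27122346e+00, -1.53837472e+01,
       -5.25392289e-02,  2.02494339e-03,  3.42158762e-05]), 'tool_pos': array([0.26363895, 0.56600833, 0.2062157 ]), 'eef_rot': array([ 2.16125091e-01,  9.76365349e-01, -8.00695451e-04, -9.79945086e-05]), 'contact_force': array([-0.9087774 , -0.98978275, -0.00324389]), 'moment': array([-0.04414548,  0.0214284 ,  0.03115736]), 'finger_force': 0.0, 'opening': 0.9985829130308634}
scene [[381.33675473   0.         279.96718505]
 [  0.         381.33675473 212.22549491]
 [  0.           0.           1.        ]] [[-0.7989405  -0.60129986 -0.01151331  0.3760194 ]
 [-0.45236362  0.61344545 -0.64734214  0.30526963]
 [ 0.39630952 -0.51197965 -0.76211259  0.6460656 ]
 [ 0.          0.          0.          1.        ]]
top [[536.78355754   0.         285.6676173 ]
 [  0.         536.78355754 206.80450363]
 [  0.           0.           1.        ]] [[ 7.69043556e-03 -9.99969282e-01  1.51426630e-03 -8.03251382e-02]
 [-9.80147993e-01 -7.83800051e-03 -1.98112284e-01  5.43276693e-01]
 [ 1.98118067e-01  3.93646826e-05 -9.80178162e-01  7.92253449e-01]
 [ 0.00000000e+00  0.00000000e+00  0.00000000e+00  1.00000000e+00]]
```

View pics/a.png

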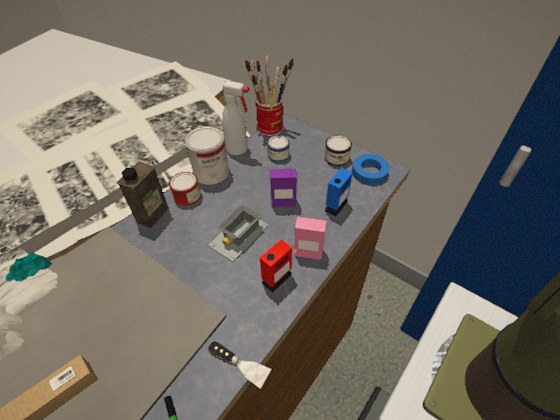

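View pics/b.png

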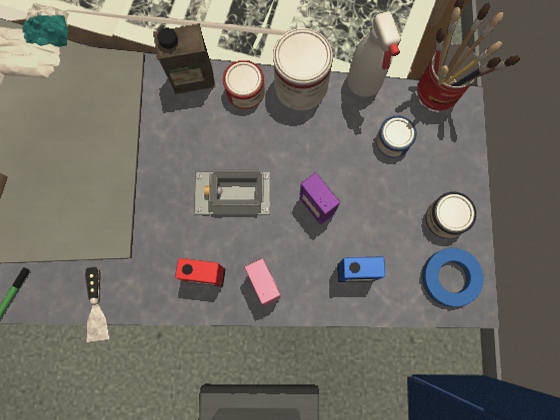

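The scene view shows the red cartridge at (276,264), the dock at (238,228) with brass housing on its left, pink and purple look-alikes and the blue cartridge at (339,190). In the top view red is at (200,272), pink next to it at (262,282), dock at (238,193) with brass at (207,190) (+y side), and blue at (361,269).

```bash
cat >h.py <<'E'
import cv2,numpy as np
def pts(s):
    K,T=s['intrinsics'],s['world_to_cam'];z=s['z_map']
    v,u=np.mgrid[:z.shape[0],:z.shape[1]]
    c=np.stack([(u-K[0,2])/K[0,0]*z,(v-K[1,2])/K[1,1]*z,z],-1)
    P=(c-T[:3,3])@T[:3,:3]; P[z==0]=np.nan
    return P
def rect(xy):
    (c,wh,a)=cv2.minAreaRect((xy*1000).astype(np.float32)); 
    if wh[0]<wh[1]: wh=wh[::-1];a+=90
    return np.round(c,1),np.round(wh,1),round((a+90)%180-90,1)   # a: long axis angle from x
def mask(s,lo,hi):
    h=cv2.cvtColor(s['frame'],cv2.COLOR_RGB2HSV)
    return cv2.inRange(h,lo,hi)>0
E
python3 - <<'E'
import pickle,numpy as np,cv2
from h import *
d=pickle.load(open('d.pkl','rb'))
for n in d:
    s=d[n];P=pts(s);h=cv2.cvtColor(s['frame'],cv2.COLOR_RGB2HSV)
    box=np.zeros(h.shape[:2],bool)
    print(n)
    x,y,z=P[...,0],P[...,1],P[...,2]
    roi=(slice(250,300),slice(165,230)) if n=='top' else (slice(235,295),slice(255,298))
    m=np.zeros_like(box);m[roi]=1
    red=m&(z>.085)&(z<.12)
    print('red top z',np.nanmedian(z[red]),rect(P[red][:,:2]))
    print(' robust', np.percentile(P[red],[2,50,98],axis=0).round(4).tolist())
    m[:]=0; m[(slice(165,220),slice(190,275)) if n=='top' else (slice(200,262),slice(205,272))]=1
    for lo,hi in((.04,.055),(.002,.01),(.03,.055)):
        k=m&(z>lo)&(z<hi)
        if k.sum()>5: print('dock',lo,k.sum(),rect(P[k][:,:2]),np.nanmedian(z[k]))
    br=m&(h[...,0]>12)&(h[...,0]<32)&(h[...,1]>110)
    print('brass',np.nanmedian(P[br],axis=0))
# heights of the neighbours
s=d['top'];P=pts(s)
for n,(u,v) in dict(pink=(262,280),purple=(318,190),blue=(361,264),can=(302,50),small=(243,78),jug=(170,38)).items():
    print(n,P[v,u].round(3))
E
```

```text
scene
red top z 0.10000355095675573 (array([438.8,  55.8]), array([60. , 30.7]), 83.9)
 robust [[0.4222, 0.0276, 0.086], [0.4363, 0.059, 0.1], [0.4542, 0.0853, 0.1024]]
dock 0.04 317 (array([577.4,   6.1]), array([88. , 59.4]), -88.9) 0.04398879847006035
dock 0.002 1850 (array([594.1,   4.8]), array([181.5, 161.8]), -52.2) 0.004138369621885633
dock 0.03 538 (array([577.2,  10.8]), array([97.3, 59.4]), -88.7) 0.04140736229229698
brass [0.57384715 0.05354997 0.02804506]
top
red top z 0.1002345110147479 (array([439.8,  53.3]), array([60.6, 30.4]), 83.7)
 robust [[0.424, 0.0234, 0.0905], [0.4396, 0.0524, 0.1002], [0.4555, 0.0815, 0.1033]]
dock 0.04 747 (array([578.8,   4.3]), array([87.4, 59.6]), -89.0) 0.04404584098819715
dock 0.002 2603 (array([579.4,  15.2]), array([142.9,  94.2]), -89.4) 0.00567673263655276
dock 0.03 1146 (array([578.8,   9.1]), array([97. , 59.5]), -89.4) 0.04210094552181437
brass [0.57542375 0.0544353  0.02950388]
pink [ 0.426 -0.043  0.101]
purple [ 0.56  -0.124  0.101]
blue [ 0.45  -0.187  0.101]
can [ 0.782 -0.1    0.112]
small [ 0.763 -0.003  0.051]
jug [0.778 0.097 0.153]
```

>>> move_arm --pt "-40 -40 0 0 0 8 0" --pt "-83 -86 0 0 0 16 0" --pt "-125 -130 0 0 0 24 0" --pt "-167 -173 0 0 0 32 0" --pt "-208 -216 0 0 0 40 0"

```text
clock: 0.72
tool_pos: [0.3616, 0.281, 0.2069]
eef_rot: [0.539, 0.842, 0.0, 0.0]
contact_force: [0.5, -0.1, 0.1]
opening: 0.999
finger_force: 0.0
```

```bash
cat >go.py <<'E'
import sys,numpy as np
from scipy.spatial.transform import Rotation as R
from plant import r
def go(p,yaw):   # yaw: desired world angle of tool y (deg), mod 180
    s=r.get_state();q=R.from_quat(s['eef_rot']);a=yaw
    c=min((R.from_matrix(np.column_stack([np.cross([np.cos(t),np.sin(t),0],[0,0,-1]),[np.cos(t),np.sin(t),0],[0,0,-1]])) for t in np.radians([a,a+180])),key=lambda c:(q.inv()*c).magnitude())
    print('t',round(s['clock'],2),'tcp',s['tool_pos'].round(4),'F',s['contact_force'].round(1),'open',round(s['opening'],3),s['finger_force'])
    print('shift mm',(q.inv().apply(np.array(p)-s['tool_pos'])*1000).round(1),'turn',(q.inv()*c).as_rotvec(True).round(1))
go([float(v) for v in sys.argv[1:4]],float(sys.argv[4]))
E
python3 go.py .4393 .0545 .205 -6.2
```

```text
t 0.72 tcp [0.3616 0.281  0.2069] F [ 0.5 -0.1  0.1] open 0.999 0.0
shift mm [-238.2  -24.4    1.9] turn [ 0.  0. 31.]
```

>>> move_arm --pt "-55 -6 0 0 0 8 0" --pt "-110 -12 0 0 0 16 0" --pt "-160 -17 0 0 0 24 0" --pt "-210 -22 0 0 0 31 0" --pt "-238 -24 0 0 0 31 0"

```text
clock: 1.35
tool_pos: [0.4405, 0.0544, 0.2068]
eef_rot: [0.744, 0.668, -0.0, 0.0]
contact_force: [-0.3, 0.4, 0.1]
opening: 1.002
finger_force: 0.0
```

```bash
python3 go.py .4393 .0545 .06 -6.2; python3 - <<'E'
from plant import eyes
import cv2
a=eyes.snapshot('scene')['frame'];cv2.imwrite('pics/c.png',a[:,:,::-1])
E
```

```text
t 1.35 tcp [0.4405 0.0544 0.2068] F [-0.3  0.4  0.1] open 1.002 0.0
shift mm [ 1.000e-01 -1.200e+00  1.468e+02] turn [-0.   0.1 -0. ]
```

View pics/c.png

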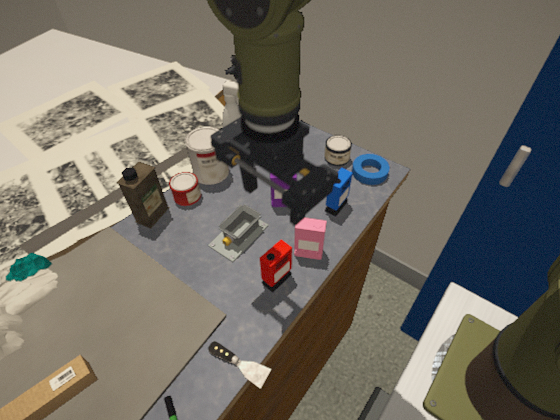

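The picture shows the open gripper hanging above the red cartridge at (276,264), with fingers at (250,180) and (295,210); nothing is in the way.

>>> move_arm --pt "0 -1 35 0 0 0 0" --pt "0 -1 75 0 0 0 0" --pt "0 -1 112 0 0 0 0" --pt "0 -1 135 0 0 0 0" --pt "0 -1 144 0 0 0 0"

```text
clock: 2.02
tool_pos: [0.4383, 0.0576, 0.0617]
eef_rot: [0.743, 0.67, -0.001, -0.001]
contact_force: [-0.2, 0.2, -0.3]
opening: 1.005
finger_force: 0.0
```

>>> move_arm --pt "0 0 0 0 0 0 0.4" --pt "0 0 0 0 0 0 0.6" --pt "0 0 0 0 0 0 0.8" --pt "0 0 0 0 0 0 1" --pt "0 0 0 0 0 0 1" --newtons 45

```text
clock: 2.65
tool_pos: [0.4393, 0.0574, 0.0632]
eef_rot: [0.743, 0.669, 0.0, 0.0]
contact_force: [0.6, -0.2, 1.2]
opening: 0.458
finger_force: 0.0
```

>>> move_arm --pt "0 0 0 0 0 0 1" --pt "0 0 0 0 0 0 1" --pt "0 0 0 0 0 0 1" --pt "0 0 -5 0 0 0 1" --pt "0 0 -10 0 0 0 1"

```text
clock: 3.28
tool_pos: [0.4389, 0.0573, 0.0731]
eef_rot: [0.743, 0.669, -0.0, -0.0]
contact_force: [-0.2, 0.6, -0.9]
opening: 0.329
finger_force: 45.0
```

>>> move_arm --pt "0 0 -15 0 0 0 1" --pt "0 0 -32 0 0 0 1" --pt "0 0 -48 0 0 0 1" --pt "0 0 -60 0 0 0 1" --pt "0 0 -65 0 0 0 1"

```text
clock: 3.9
tool_pos: [0.4394, 0.0574, 0.1386]
eef_rot: [0.743, 0.669, 0.0, 0.0]
contact_force: [-0.9, -0.3, -0.6]
opening: 0.329
finger_force: 45.0
```

```bash
python3 go.py .5779 .008 .138 1.05
```

```text
t 3.9 tcp [0.4394 0.0574 0.1386] F [-0.9 -0.3 -0.6] open 0.329 44.98864710330963
shift mm [-34.7 142.9   0.7] turn [ 0. -0. -7.]
```

>>> move_arm --pt "-6 26 0 0 0 -2 1" --pt "-14 57 0 0 0 -4 1" --pt "-22 90 0 0 0 -6 1" --pt "-30 123 0 0 0 -7 1" --pt "-35 143 0 0 0 -7 1"

```text
clock: 4.53
tool_pos: [0.5789, 0.0067, 0.1374]
eef_rot: [0.701, 0.713, -0.0, 0.0]
contact_force: [0.2, 0.0, -0.5]
opening: 0.33
finger_force: 45.0
```

>>> move_arm --pt "0 0 0 0 0 0 1" --pt "0 0 0 0 0 0 1"

```text
clock: 4.78
tool_pos: [0.5761, 0.0081, 0.1374]
eef_rot: [0.701, 0.714, -0.001, -0.001]
contact_force: [0.6, -0.8, -0.5]
opening: 0.333
finger_force: 45.0
```

```bash
python3 go.py .5779 .008 .138 1.05; python3 - <<'E'
from plant import eyes
import cv2,pickle
d={n:eyes.snapshot(n) for n in("scene","top")}
pickle.dump(d,open('e.pkl','wb'))
a=[cv2.resize(d[n]['frame'][y:y+140,x:x+140,::-1],(400,400)) for n,x,y in(('scene',170,130),('top',170,120))]
cv2.imwrite('pics/d.png',cv2.hconcat(a))
E
```

```text
t 4.78 tcp [0.5761 0.0081 0.1374] F [ 0.6 -0.8 -0.5] open 0.333 44.988577365875244
shift mm [-0.2  1.8 -0.6] turn [-0.1 -0.   0. ]
```

View pics/d.png

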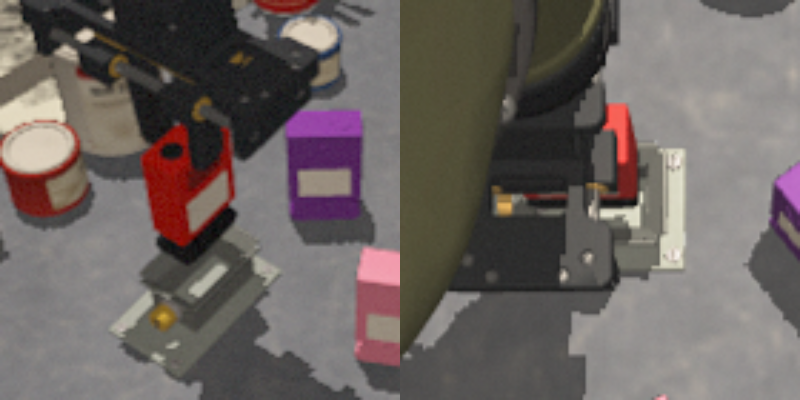

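The crop shows the red cartridge held upright above the bay in the scene view (left half, around (190,190)), with the brass housing at (162,317) on the +y side; the top view (right) is mostly blocked by the arm.

```bash
python3 - <<'E'
import pickle,numpy as np,cv2
from h import *
d=pickle.load(open('e.pkl','rb'))
for n in d:
    s=d[n];P=pts(s);h=cv2.cvtColor(s['frame'],cv2.COLOR_RGB2HSV)
    m=((h[...,0]<6)|(h[...,0]>174))&(h[...,1]>150)&(np.abs(P[...,0]-.578)<.06)&(np.abs(P[...,1])<.07)&(P[...,2]>.07)
    q=P[m];print(n,len(q),rect(q[:,:2]),np.percentile(q,[1,99],axis=0).round(4).tolist())
    for k in range(2): # dominant side faces
        i=(q[:,2]>.1)&(q[:,2]<.165)
        nx=q[i]
        # split by position: low x band (broad) / high y band (narrow)
        b=nx[nx[:,1]<np.percentile(nx[:,1],99)-.012] if k==0 else nx[nx[:,1]>np.percentile(nx[:,1],99)-.003]
        b=b[b[:,0]<np.median(b[:,0])+.006] if k==0 else b
        if len(b)<10: continue
        c=np.median(b,0);w=np.linalg.svd(b-b.mean(0),full_matrices=False)[2][2];print(k,len(b),c.round(4),w.round(3))
    D=(P[...,2]>.04)&(P[...,2]<.05)&(abs(P[...,0]-.578)<.04)&(abs(P[...,1])<.06)
    print('rim',D.sum(),rect(P[D][:,:2]),np.percentile(P[D],[1,99],axis=0).round(4).tolist())
E
```

```text
scene 680 (array([576.2,  10.3]), array([83.9, 67.1]), 1.5) [[0.5506, -0.0224, 0.0973], [0.5891, 0.0372, 0.2402]]
0 157 [5.608e-01 3.000e-04 1.451e-01] [1.    0.017 0.012]
1 202 [0.5725 0.0355 0.1353] [ 0.014 -1.    -0.005]
rim 214 (array([577.3,   6.3]), array([87.6, 59.1]), 89.2) [[0.5481, -0.0369, 0.0401], [0.6061, 0.0497, 0.0473]]
top 237 (array([572.1,  -5.1]), array([61.1, 44.5]), 70.3) [[0.561, -0.0258, 0.0907], [0.5891, 0.0289, 0.1773]]
0 68 [ 0.5621 -0.0231  0.1293] [-0.872 -0.489 -0.02 ]
rim 264 (array([579.3,   4. ]), array([86.4, 59.5]), 89.8) [[0.5496, -0.0392, 0.0401], [0.6081, 0.0469, 0.0486]]
```

>>> move_arm --pt "-0.5 1.5 8 0 0 0 1" --pt "-0.5 1.5 18 0 0 0 1" --pt "-0.5 1.5 28 0 0 0 1" --pt "-0.5 1.5 38 0 0 0 1" --pt "-0.5 1.5 48 0 0 0 1"

```text
clock: 5.5
tool_pos: [0.5792, 0.0072, 0.089]
eef_rot: [0.701, 0.713, -0.0, -0.0]
contact_force: [-0.2, 0.4, -0.6]
opening: 0.331
finger_force: 45.0
```

>>> move_arm --pt "0 0 0 0 0 0 1" --pt "0 0 2 0 0 0 1"

```text
clock: 5.75
tool_pos: [0.5796, 0.0072, 0.0881]
eef_rot: [0.701, 0.713, 0.0, 0.0]
contact_force: [0.9, -0.5, -0.1]
opening: 0.33
finger_force: 45.0
```

No contact so far; pushing past the ball.

>>> move_arm --pt "0 0 3 0 0 0 1" --pt "0 0 6 0 0 0 1" --pt "0 0 9 0 0 0 1" --pt "0 0 12 0 0 0 1" --pt "0 0 14 0 0 0 1" --newtons 55

```text
clock: 6.38
tool_pos: [0.5797, 0.0072, 0.0739]
eef_rot: [0.701, 0.713, 0.0, 0.0]
contact_force: [0.1, -0.2, 2.1]
opening: 0.329
finger_force: 55.0
```

>>> move_arm --pt "0 0 2 0 0 0 1" --pt "0 0 4 0 0 0 1" --pt "0 0 5 0 0 0 1" --pt "0 0 6 0 0 0 1" --pt "0 0 6 0 0 0 1"

```text
clock: 7.0
tool_pos: [0.5797, 0.0068, 0.0689]
eef_rot: [0.701, 0.713, 0.0, 0.0]
contact_force: [-1.0, -0.3, 8.8]
opening: 0.327
finger_force: 55.0
```

>>> move_arm --pt "0 0 1 0 0 0 1" --pt "0 0 2 0 0 0 1" --pt "0 0 2 0 0 0 1"

```text
clock: 7.38
tool_pos: [0.5802, 0.0066, 0.0687]
eef_rot: [0.701, 0.713, 0.001, 0.001]
contact_force: [-2.4, -1.5, 23.9]
opening: 0.329
finger_force: 55.0
```

```bash
python3 - <<'E'
from plant import eyes
import numpy as np,cv2
from h import *
s=eyes.snapshot('scene');P=pts(s);h=cv2.cvtColor(s['frame'],cv2.COLOR_RGB2HSV)
m=((h[...,0]<6)|(h[...,0]>174))&(h[...,1]>150)&(np.abs(P[...,0]-.578)<.06)&(np.abs(P[...,1])<.07)&(P[...,2]<.13)&(P[...,2]>.02)
q=P[m];print(len(q),np.percentile(q,[1,50,90,95,99],axis=0).round(4).tolist())
cv2.imwrite('pics/e.png',cv2.resize(s['frame'][150:290,170:310,::-1],(560,560)))
E
```

```text
527 [[0.5623, -0.0234, 0.0319], [0.5678, 0.0274, 0.0828], [0.5871, 0.0343, 0.1068], [0.5895, 0.0346, 0.1077], [0.5932, 0.0351, 0.1136]]
```

View pics/e.png

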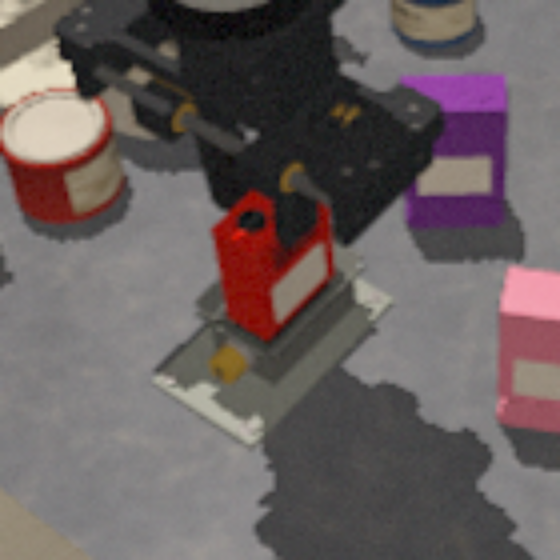

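The picture shows the red cartridge seated upright in the dock (around (275,270)), foot hidden, with its top at about 106 mm and a stiff floor reaction; I'll ease off and release.

>>> move_arm --pt "0 0 -2 0 0 0 1" --pt "0 0 -2 0 0 0 0.5" --pt "0 0 -2 0 0 0 0.3" --pt "0 0 -2 0 0 0 0.2" --pt "0 0 -2 0 0 0 0.2"

```text
clock: 8.05
tool_pos: [0.5791, 0.0073, 0.0676]
eef_rot: [0.701, 0.713, -0.0, -0.0]
contact_force: [-0.3, -0.6, -0.6]
opening: 0.756
finger_force: 0.0
```

>>> move_arm --pt "0 0 0 0 0 0 0.2" --pt "0 0 -15 0 0 0 0.2" --pt "0 0 -45 0 0 0 0.2" --pt "0 0 -90 0 0 0 0.2" --pt "0 0 -120 0 0 0 0.2"

```text
clock: 8.68
tool_pos: [0.5801, 0.0071, 0.191]
eef_rot: [0.701, 0.713, 0.001, 0.001]
contact_force: [0.4, -0.3, -0.0]
opening: 0.8
finger_force: 0.0
```

```bash
python3 - <<'E'
from plant import eyes,r
import numpy as np,cv2
from h import *
s=eyes.snapshot('scene');P=pts(s);h=cv2.cvtColor(s['frame'],cv2.COLOR_RGB2HSV)
t=(P[...,2]>.098)&(P[...,2]<.115)&(abs(P[...,0]-.578)<.03)&(abs(P[...,1]-.006)<.045)&((h[...,0]<6)|(h[...,0]>174))&(h[...,1]>150)
print(t.sum(),rect(P[t][:,:2]),np.percentile(P[t][:,2],[50,75,90]),r.get_state()['tool_pos'],r.get_state()['opening'])
cv2.imwrite('pics/f.png',s['frame'][:,:,::-1])
E
```

```text
335 (array([578.5,   4.8]), array([60.7, 29.7]), 90.0) [0.10602767 0.10692705 0.10751183] [0.58231339 0.00712967 0.19439708] 0.795355866809524
```

View pics/f.png

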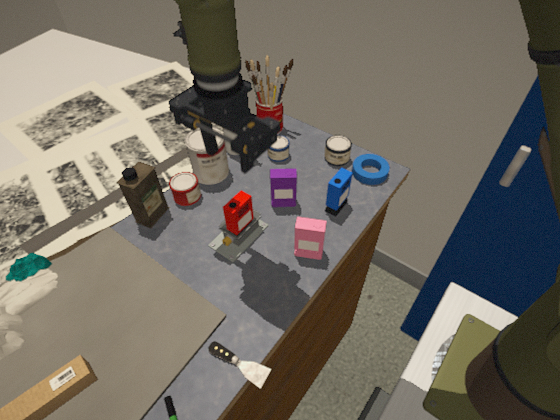

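The picture shows the red cartridge upright in the dock at (238,215), its top at 106 mm. The gripper is clear above it, and blue is unmoved at (339,190).

```bash
python3 -c "
from plant import finish_job
print(finish_job())"
```

```text
the job is handed in; nothing more can be done
None
```

The red cartridge is pushed fully home in the dock and released: its top measures 106 mm above the counter, though the ball's click couldn't be read directly. The blue cartridge still stands where it was, and the job is handed in after about 9 s of the 40 s allowed.

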